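# Click the day-dot wheel on to red

### The arm

A 6-joint arm with a two-finger parallel gripper is mounted at the origin on a cart in front of the work surface, level with it; the furniture and walls round the work are solid. World frame = base frame: x ahead of the robot, y to its left, z up, the work surface at z = 0. Lengths are in m, angles in rad, forces in N, time in s.
With the tool pointing down it reaches from about 0.35 to 0.85 m from the base axis. Payload 8.1 kg.
Tool frame: the origin (TCP) lies between the finger pads; the fingertips stand tips_ahead ahead of it and the grasp point (between the pads) lies 8 mm behind it (tips_ahead is the distance from the TCP to the fingertips, in m); z points along the fingers, x is the direction in which the jaws open and shut, and the axes are right-handed (so a half turn about z gives the same grasp; the last joint's range is limited). The gripper opens to 93 mm and grips with 3 to 60 N. Pads are 15 mm wide; open, the fingers measure 128 mm over their backs; the gripper's body (75 mm by 188 mm) begins 65 mm behind the grasp point.
Start: joints at [1.185, 0.13, 1.488, -0, 1.523, -0.085], TCP at [0.178, 0.573, 0.23] pointing down, gripper open.
Joint ranges: [-2.96, 2.96], [-0.89, 2.26], [0.02, 2.5], [-1.34, 4.48], [0, 2.73], [-2.66, 2.66]. Speed limits (rad/s): [2.39, 2.39, 2.79, 3.14, 3.14, 3.14].

### API

Orientations are given as a rotation vector (axis times angle).
In Python, from plant import * gives the robot as it stands.
- The arm moves only by the tool play_rows, never from a script. Its argument "increments" is a list that holds one entry, the list of rows, each a list of 4 numbers: the shift along the tool's x, y, z in cm, then the turn about the tool's z in rad. A call has 1 to 5 rows; each row is the pose to reach, as a shift and turn from the pose measured when the call began, along the tool's axes at that moment; what a row does not reach only later rows make up. A row lasts 1/10 s, in which the tool goes at most 50 mm and 8.59 degrees, less where a joint would pass 70% of its speed; a pose out of reach is approached as far as the arm can. A call with a gripper value outside its range is refused whole. "jaw" is the finger opening in cm, from 0 to 9.3, set as the call begins (left out, the last holds). The fingers move at their own pace and stop on an object; "squeeze" is the grip in N (left out, the last holds). Time passes only in rows, so rows that repeat a pose let the fingers close. It gives the time, the measured TCP pose, the force and the opening at its end, in the units of the state.
- read_state(): the state, without advancing time (a new reading comes with each control period).
- read_camera(name): name is "side" or "top" or "wrist"; returns (picture, depth): 420x560x3 uint8, blue, green, red; 420x560 float32, m along the optical axis (not along the pixel's ray), 0 where there is no reading.
- camera_params(name): a dict with "K" (3x3 intrinsics, pixels), "eye" and "orientation" of the camera in the world. Camera axes: x right, y up, looking along -z (the intrinsics and any distortion apply to the point x, -y, -z); pixel columns grow to the right and rows downward; lengths in m; the calibration is good to about 2 mm. A picture is of the moment at which its call begins: read the wrist's pose just before it. camera_params takes no time and is no camera call; for the wrist camera it gives the pose at the moment of the call.
- close_job(): hands the job in, once; it reports no verdict.
The state is a dict: "t": time; "q": joint angles; "dq": joint speeds; "joint_torque": joint torques, N m; "tool_pos": TCP position; "orientation": TCP orientation; "force": force on the tool from outside, world axes, zero at the start; "wrist_torque": the same for the moment, N m; "opening": finger opening in m.
Only numpy, scipy, OpenCV 4.12 (cv2) and the standard library are available. Lean on these libraries where they do the work, as an engineer would, in place of code of your own. Each camera call takes 0.05 s, during which the arm holds its last target.

### The job

Today's food gets the red day dot: click the wheel of the day marker on, clockwise seen from above as the arrow on its base shows, by gently flicking its lobed edge with a fingertip until the red dot sits at the white pointer, settled in its click. Do not go past red, and leave the tomato, garlic, fork and mug around it where they are. Finish with the hand clear of the marker.

Things in the scene. Friction and masses are not known exactly. Their poses are not given: they have to be found in the camera images.
- marker: black day marker fixed to the worktop, under a flat grey wheel. Origin on the worktop under the wheel's axis, z up, x from the axis to the white pointer at the back. Base plate 172x150 mm, top 14 mm up, x -94 (front, white arrow to +y) to +78 mm. A hood 74 mm high (x 46 to 77, y +-39 mm) covers the lobes at the back; elsewhere the wheel's edge is open from above.
- wheel_axis (a point): wheel's centre, on its upright axis, half-way up its edge, 51 mm above the worktop; axes as marker. Wheel: disc 42 mm in radius, 14 mm thick (44 to 58 mm above the worktop, pin in the middle to 63 mm), with six lobes on its edge: upright cylinders 13 mm in diameter, centres 54 mm from the axis, on 9 mm wide necks. Beyond 38 mm from the axis it is free below, down to the base plate.
- front_lobe (a point): fixed point of the marker, 54 mm from the axis on its -x side, 51 mm above the worktop: the centre of the frontmost lobe whenever the wheel is settled in a click. The six lobes then stand at 0, 60, 120, 180, 240 and 300 degrees from the marker's x axis, with 41 mm clear between neighbours.
- day_wheel (a joint): wheel angle, rad, clockwise from above (front lobes go to the marker's +y). At the pointer: 0 white, 1.047 yellow, 2.094 green, 3.142 blue, 4.189 red, 5.236 black. Starts at white, yellow or green (rarely balanced half-way to the next). A sprung catch takes up to about 5 N at a lobe; past half-way the wheel jumps to the next click, let go sooner it falls back. Stops before white, after black.
- red_dot (a point): centre of the red dot, 17 mm in diameter, on the wheel's top, 29 mm from the axis, 59 mm above the worktop, in line with one lobe; the other dots are in line with the other lobes (counter-clockwise from above after red: black, white, yellow, green, blue)
- pointer (a point): just below the tip of the white pointer on the front edge of the hood, 38 mm from the wheel's axis on the marker's +x side, 60 mm above the worktop
- tomato_3: red tomato, 60 mm across, 66 mm high, standing loose beside the marker, to be left alone; origin at the centre of its underside
- garlic_1: white-pink garlic bulb, 56 mm, standing loose beside the marker, to be left alone; origin at the centre of its underside
- garlic_2: white-pink garlic bulb, 55 mm, standing loose beside the marker, to be left alone; origin at the centre of its underside
- fork_1: steel fork lying flat, 206 mm long, 13 mm high, standing loose beside the marker, to be left alone; origin at the centre of its underside
- mug_2: white mug with a handle, 82x112x94 mm, standing loose beside the marker, to be left alone; origin at the centre of its underside

How it is judged:
By the outcome, as a careful person would: the job done as asked, in the order asked, and still so for the second after the job is handed in, with the robot touching nothing.
It also fails if it takes over 54 s, if anything falls off the work surface, if the arm or the gripper's body presses on something with over 40 N, if the wrist force passes 120 N, or if a joint passes its speed limit or range.

## Working session

There is one attempt and no reset: what is moved stays moved. The work goes in short steps, Python scripts to look and compute and a tool call to move; the robot and the scene stay as the last step left them, time stands still between calls to the robot, and variables do not carry over. Pictures are saved under pics/ and viewed, and the job is handed in when it is done.

Besides the shell and the picture viewer there is one more tool, called after "Request:" by a JSON object that holds its "name" and its "arguments". play_rows: Moves the arm, as the interface text tells. Its arguments: {"type":"object","properties":{"increments":{"type":"array"},"jaw":{"type":"number"},"squeeze":{"type":"number"}},"required":["increments"]}

```bash
ls; mkdir -p pics; python3 - <<'E'
from plant import *
import cv2
s=read_state()
print({k:s[k] for k in s if k!='dq'})
for n in ["side","top","wrist"]:
    p=camera_params(n); print(n,p)
    im,d=read_camera(n); cv2.imwrite(f"pics/{n}0.png",im)
    import numpy as np; np.save(f"pics/{n}0.npy",d)
E
```

```text
pics
{'t': 0.0, 'q': array([ 1.18457944e+00,  1.31145192e-01,  1.48926985e+00, -4.47159677e-05,
        1.52299538e+00, -8.54007310e-02]), 'joint_torque': array([ 9.73229871e-04, -5.59833598e+01, -4.91773081e+01,  7.66668445e-02,
        3.50260839e-02, -1.80628376e-04]), 'tool_pos': array([0.17756811, 0.57255068, 0.22860215]), 'orientation': array([ 2.52842796e+00,  1.86291345e+00, -2.39747033e-03]), 'force': array([-0.78971839,  0.46705094,  0.25020266]), 'wrist_torque': array([-0.05259483,  0.03817532,  0.00217787]), 'opening': 0.09313678020374114}
side {'K': array([[401.79836666,   0.        , 281.01100124],
       [  0.        , 401.79836666, 204.40780434],
       [  0.        ,   0.        ,   1.        ]]), 'eye': array([0.48375155, 0.8203372 , 0.80524178]), 'orientation': array([ 0.08840869, -1.08642259, -2.79093421])}
top {'K': array([[387.45038665,   0.        , 277.92284663],
       [  0.        , 387.45038665, 211.59396542],
       [  0.        ,   0.        ,   1.        ]]), 'eye': array([0.4320419 , 0.16954289, 1.1146692 ]), 'orientation': array([ 0.09287897, -0.12272936, -1.54027244])}
wrist {'K': array([[347.87182871,   0.        , 278.98828521],
       [  0.        , 347.87182871, 203.95359203],
       [  0.        ,   0.        ,   1.        ]]), 'eye': array([0.10452866, 0.59441335, 0.38355287]), 'orientation': array([-0.24342417, -0.17735605,  1.26120694])}
```

View pics/top0.png

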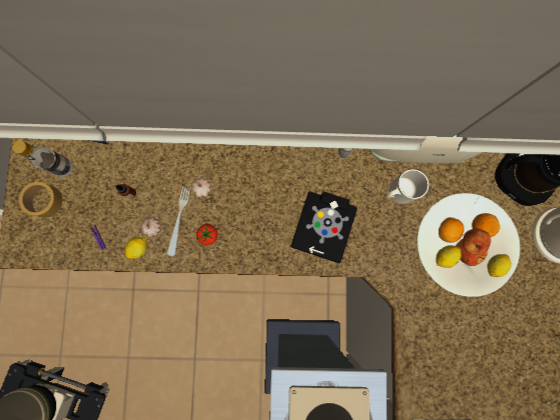

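View pics/side0.png

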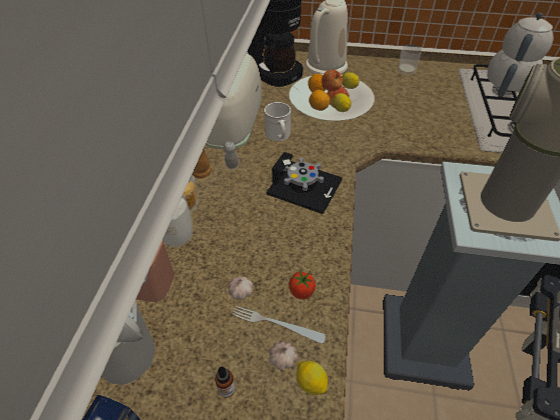

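View pics/wrist0.png

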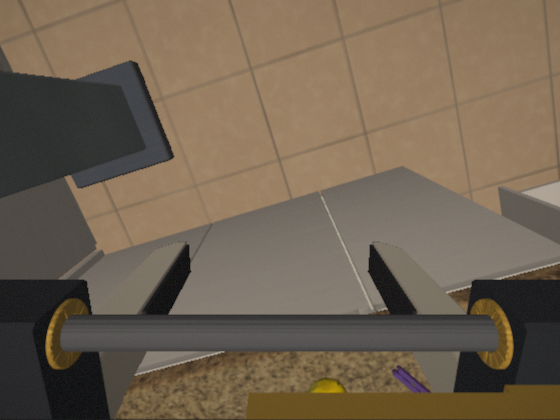

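```bash
cat > h.py <<'E'
import numpy as np, cv2
from scipy.spatial.transform import Rotation as R
def ray(p,u,v):
    K=p['K']; d=np.array([(u-K[0,2])/K[0,0],-(v-K[1,2])/K[1,1],-1.0])
    return R.from_rotvec(p['orientation']).as_matrix()@d
def atz(p,u,v,z):
    d=ray(p,u,v); e=p['eye']; return e+d*(z-e[2])/d[2]
def proj(p,X):
    c=R.from_rotvec(p['orientation']).as_matrix().T@(np.array(X)-p['eye'])
    K=p['K']; return K[0,0]*c[0]/-c[2]+K[0,2], K[1,2]+K[1,1]*(-c[1])/-c[2]
def tri(pa,a,pb,b):
    A=[];B=[]
    for p,(u,v) in((pa,a),(pb,b)):
        d=ray(p,u,v); d/=np.linalg.norm(d); M=np.eye(3)-np.outer(d,d); A.append(M);B.append(M@p['eye'])
    return np.linalg.lstsq(np.vstack(A),np.hstack(B),rcond=None)[0]
E
python3 - <<'E'
import cv2
from h import *
t=cv2.imread('pics/top0.png');s=cv2.imread('pics/side0.png')
cv2.imwrite('pics/tc.png',cv2.resize(t[180:270,280:370],(720,720),interpolation=cv2.INTER_CUBIC))
cv2.imwrite('pics/sc.png',cv2.resize(s[145:215,260:350],(720,560),interpolation=cv2.INTER_CUBIC))
E
```

```text
(no output)
```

View pics/tc.png

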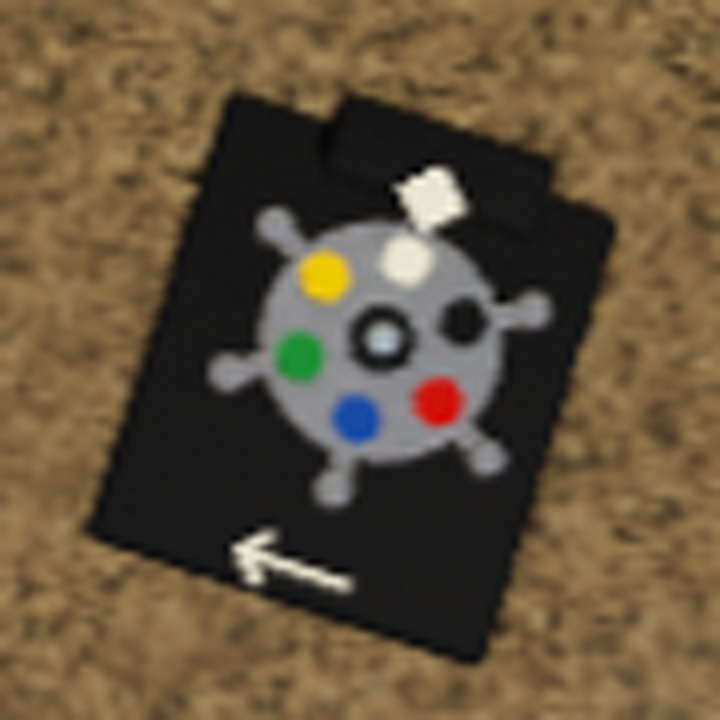

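View pics/sc.png

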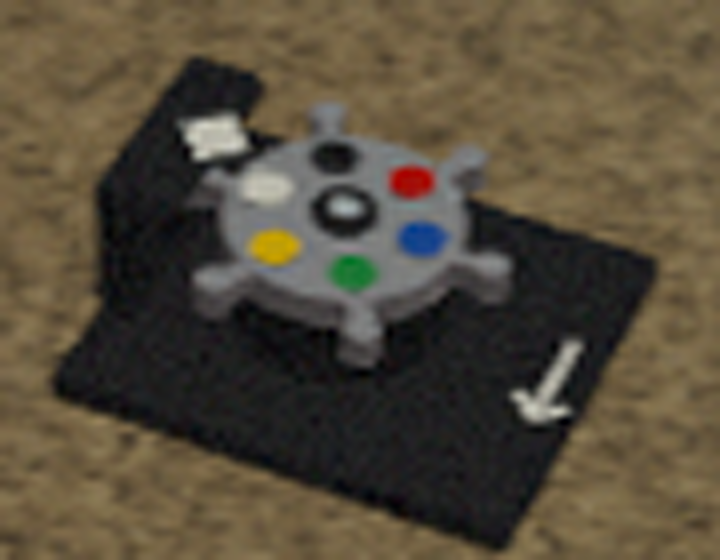

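```bash
python3 - <<'E'
from plant import *
from h import *
pt=camera_params("top"); ps=camera_params("side")
T=lambda x,y:(280+(x+.5)/8-.5,180+(y+.5)/8-.5)
S=lambda x,y:(260+(x+.5)/8-.5,145+(y+.5)/8-.5)
P=dict(pin=((382,338),(347,208)),white=((407,261),(266,187)),yellow=((325,276),(274,246)),green=((299,356),(352,272)),blue=((357,419),(422,239)),red=((438,402),(412,182)),black=((463,322),(334,156)),lobF=((334,488),(488,272)),lobFL=((230,371),(360,335)),lobFR=((487,458),(468,162)))
for k,(a,b) in P.items():
    print(k,tri(pt,T(*a),ps,S(*b)).round(4), atz(pt,*T(*a),.059).round(4),atz(ps,*S(*b),.059).round(4))
c=atz(pt,*T(382,340),.059)
for k in['white','yellow','green','blue','red','black','lobF','lobFL','lobFR']:
    d=atz(pt,*T(*P[k][0]),.059)-c; print(k,np.degrees(np.arctan2(d[1],d[0])).round(1),np.hypot(d[0],d[1]).round(4))
for n,uv in dict(garl1=(202,188),garl2=(151,227),tom=(207,235),forkt=(184,190),forkb=(172,250),mug=(414,185)).items(): print(n,atz(pt,*uv,.03).round(3))
im,_=0,0
d=np.load('pics/top0.npy')
# underside of cabinet heights
for uv in[(330,130),(330,145),(330,100),(330,60),(100,130),(200,130)]:
    D=d[uv[1],uv[0]]; print(uv,D,(pt['eye']+ray(pt,*uv)*D).round(3))
E
```

```text
pin [0.5531 0.0155 0.0634] [0.5544 0.0148 0.059 ] [0.5528 0.0108 0.059 ]
white [0.5812 0.0067 0.061 ] [0.5813 0.0064 0.059 ] [0.5815 0.0046 0.059 ]
yellow [0.5749 0.0349 0.0605] [0.5753 0.0347 0.059 ] [0.5748 0.0334 0.059 ]
green [0.5472 0.0435 0.0606] [0.5473 0.0433 0.059 ] [0.5473 0.0419 0.059 ]
blue [0.526  0.0233 0.06  ] [0.5262 0.0232 0.059 ] [0.5259 0.0222 0.059 ]
red [ 0.5324 -0.0044  0.0602] [ 0.5328 -0.0046  0.059 ] [ 0.5322 -0.0057  0.059 ]
black [ 0.5603 -0.0127  0.0609] [ 0.5607 -0.013   0.059 ] [ 0.5604 -0.0149  0.059 ]
lobF [0.5026 0.0302 0.0546] [0.5024 0.0308 0.059 ] [0.5023 0.0349 0.059 ]
lobFL [0.5417 0.0665 0.0544] [0.5415 0.067  0.059 ] [0.5412 0.0711 0.059 ]
lobFR [ 0.5143 -0.022   0.0562] [ 0.5141 -0.0215  0.059 ] [ 0.5142 -0.0189  0.059 ]
white -16.9 0.0289
yellow 42.6 0.0294
green 102.5 0.0292
blue 163.1 0.0287
red -137.0 0.0285
black -75.8 0.0288
lobF 162.7 0.0537
lobFL 103.2 0.0535
lobFR -137.4 0.0537
garl1 [0.644 0.368 0.03 ]
garl2 [0.529 0.504 0.03 ]
tom [0.511 0.347 0.03 ]
forkt [0.637 0.419 0.03 ]
forkb [0.467 0.442 0.03 ]
mug [ 0.671 -0.238  0.03 ]
(330, 130) 0.55401075 [0.626 0.089 0.584]
(330, 145) 0.5935641 [0.617 0.083 0.542]
(330, 100) 0.45455635 [0.626 0.105 0.684]
(330, 60) 0.36639047 [0.626 0.118 0.772]
(100, 130) 0.5764842 [0.625 0.428 0.555]
(200, 130) 0.5644364 [0.624 0.277 0.57 ]
```

```bash
cat >> h.py <<'E'
C=np.array([.5537,.0152]); YAW=np.radians(-17.1)
def mk(x,y): 
    c,s=np.cos(YAW),np.sin(YAW); return np.array([C[0]+c*x-s*y,C[1]+s*x+c*y])
def inc(s,x,y,z):
    """tool-axes shift in cm and turn to marker point (x,y m), tcp height z, tool x along marker x"""
    M=R.from_rotvec(s['orientation']).as_matrix(); p=np.r_[mk(x,y),z]
    a=np.arctan2(M[1,0],M[0,0]); t=(a-YAW+np.pi/2)%np.pi-np.pi/2
    return (M.T@(p-s['tool_pos'])*100).round(2), round(t,3)
E
python3 - <<'E'
import plant
from h import *
print([n for n in dir(plant) if n[0]!='_'],getattr(plant,'tips_ahead',None))
print(inc(plant.read_state(),-.0625,-.026,.23))
s=plant.read_state();M=R.from_rotvec(s['orientation']).as_matrix();print(M.round(3))
E
```

```text
['IKError', 'camera_params', 'close_job', 'read_camera', 'read_state', 'tips_ahead'] 0.011
(array([-44.72,  46.2 ,  -0.06]), np.float64(1.568))
[[ 0.296  0.955 -0.   ]
 [ 0.955 -0.296 -0.001]
 [-0.001 -0.    -1.   ]]
```

Request:
{"name": "play_rows", "arguments": {"increments": [[[-3,3.1,0,0.1],[-6,6.2,0,0.2],[-9,9.3,0,0.3],[-12,12.4,0,0.4],[-15,15.5,0,0.5]]], "jaw": 0, "squeeze": 5}}

```text
t: 0.65
tool_pos: [0.2815, 0.3819, 0.2287]
orientation: [2.913, 1.174, -0.002]
force: [0.5, -0.0, -0.4]
opening: 0.0578
```

```bash
python3 - <<'E'
import plant
from h import *
s=plant.read_state();print(s['t'],s['tool_pos'],s['opening'],inc(s,-.0625,-.026,.23))
E
```

```text
0.65 [0.28151471 0.38185672 0.22868607] 0.057762667221683356 (array([-11.12,  41.09,  -0.09]), np.float64(1.065))
```

Request:
{"name": "play_rows", "arguments": {"increments": [[[-1.1,4.1,0,0.11],[-2.2,8.2,0,0.22],[-3.3,12.3,0,0.33],[-4.4,16.4,0,0.44],[-5.5,20.5,0,0.55]]]}}

```text
t: 1.15
tool_pos: [0.3844, 0.1944, 0.2289]
orientation: [3.123, 0.332, -0.001]
force: [1.7, 0.4, 0.2]
opening: 0.0177
```

```bash
python3 - <<'E'
import plant
from h import *
s=plant.read_state();print(s['t'],s['tool_pos'],s['opening'],inc(s,-.0625,-.026,.23))
E
```

```text
1.15 [0.3843975  0.19439684 0.22885263] 0.017680219617979134 (array([ 6.06, 20.3 , -0.09]), np.float64(0.51))
```

Request:
{"name": "play_rows", "arguments": {"increments": [[[1.5,5.1,1,0.13],[3.0,10.1,2,0.26],[4.5,15.2,3,0.39],[6.06,20.3,4,0.51],[6.06,20.3,6,0.51]]]}}

```text
t: 1.65
tool_pos: [0.489, 0.0046, 0.1704]
orientation: [3.103, -0.478, 0.006]
force: [0.4, 0.6, 0.3]
opening: 0.0004
```

```bash
python3 - <<'E'
import plant
from h import *
s=plant.read_state();print(s['t'],s['tool_pos'],s['opening'],inc(s,-.0625,-.026,.047))
im,d=plant.read_camera('wrist');cv2.imwrite('pics/w1.png',im)
im,d=plant.read_camera('side');cv2.imwrite('pics/s1.png',cv2.resize(im[60:240,200:440],(800,600)))
E
```

```text
1.65 [0.48895785 0.00458464 0.17043587] 0.00038499920092923307 (array([-0.43, -0.34, 12.34]), np.float64(-0.007))
```

View pics/w1.png

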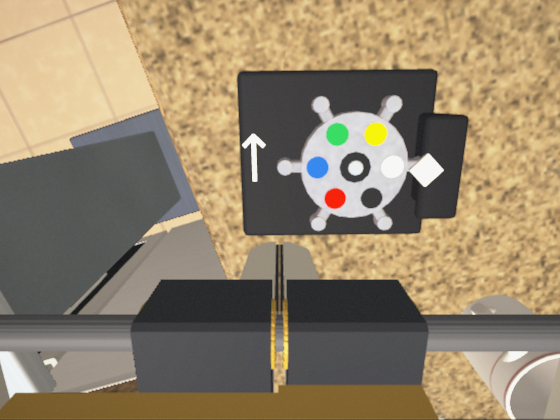

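View pics/s1.png

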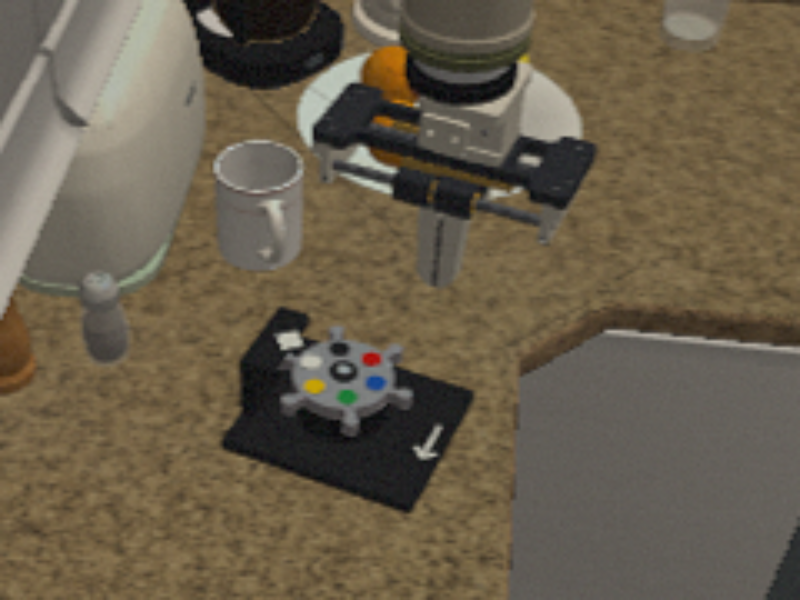

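```bash
python3 - <<'E'
import plant
from h import *
p=plant.camera_params('wrist')
for uv in[(392,167),(375,134),(338,134),(317,167),(335,198),(371,198)]: print(atz(p,*uv,.059).round(4))
print(np.mean([atz(p,*uv,.059) for uv in[(392,167),(375,134),(338,134),(317,167),(335,198),(371,198)]],0))
print(tri(p,(285,167),plant.camera_params('top'),(280+334/8-.4,180+488/8-.4)))
s=plant.read_state();print(inc(s,-.0625,-.026,.047))
E
```

```text
[0.576  0.0089 0.059 ]
[0.5692 0.0368 0.059 ]
[0.5431 0.0449 0.059 ]
[0.5217 0.0258 0.059 ]
[ 0.5286 -0.0018  0.059 ]
[ 0.5553 -0.0101  0.059 ]
[0.54898335 0.01741608 0.059     ]
[0.50012283 0.03530066 0.08156172]
(array([ 0.12, -0.31, 11.87]), np.float64(-0.003))
```

Request:
{"name": "play_rows", "arguments": {"increments": [[[0.1,-0.3,3,0],[0.1,-0.3,6,0],[0.1,-0.3,9,0],[0.1,-0.3,11.5,0],[0.1,-0.3,11.8,0]]]}}

```text
t: 2.25
tool_pos: [0.4831, 0.0099, 0.0448]
orientation: [3.104, -0.47, -0.018]
force: [-1.8, 0.1, -1.7]
opening: 0.0002
```

```bash
python3 - <<'E'
import plant
from h import *
im,d=plant.read_camera('side');cv2.imwrite('pics/s2.png',cv2.resize(im[110:230,240:400],(800,600)))
s=plant.read_state();print(s['force'],inc(s,-.0625,-.026,.047),inc(s,-.0625,.014,.047))
im,d=plant.read_camera('wrist');cv2.imwrite('pics/w2.png',im)
p=plant.camera_params('wrist')
print(proj(p,np.r_[C,.059]),proj(p,np.r_[mk(-.054,0),.058]))
E
```

```text
[-0.51249124 -0.13450262 -0.00958455] (array([ 0.23,  0.03, -0.08]), np.float64(-0.002)) (array([ 0.22, -3.97, -0.09]), np.float64(-0.002))
(np.float64(422.10572558964896), np.float64(223.8872116754614)) (np.float64(298.04348371934117), np.float64(223.19444638648747))
```

View pics/s2.png

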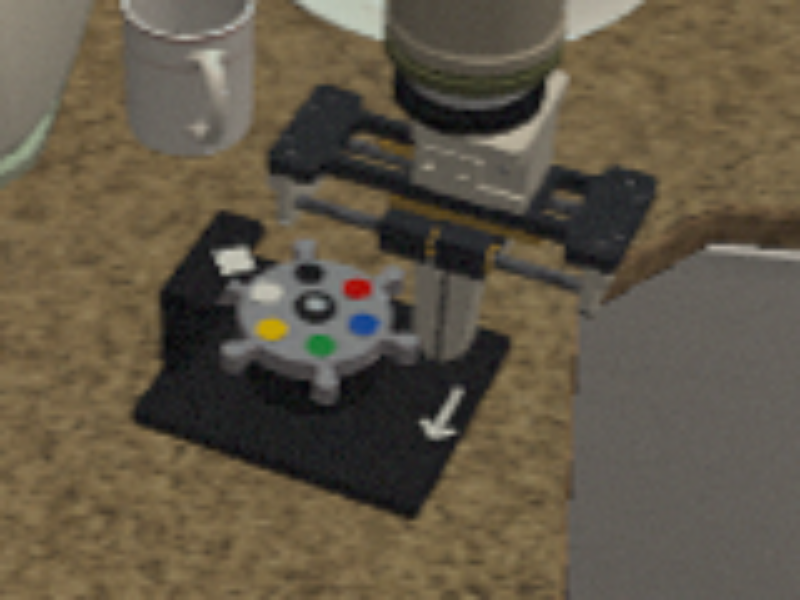

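View pics/w2.png

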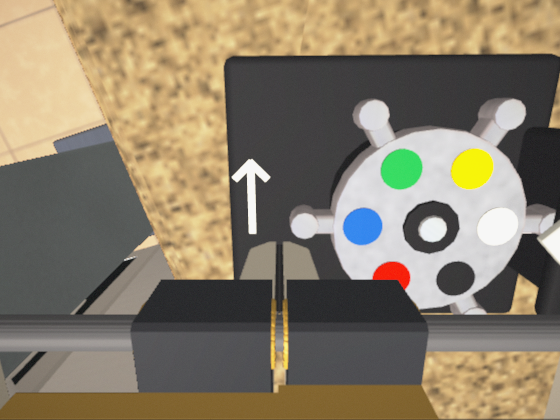

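Request:
{"name": "play_rows", "arguments": {"increments": [[[0.3,-0.6,0,0],[0.3,-1.2,0,0],[0.3,-1.8,0,0],[0.3,-2.4,0,0],[0.3,-3.0,0,0]]]}}

```text
t: 2.85
tool_pos: [0.498, 0.0374, 0.0487]
orientation: [3.103, -0.47, -0.009]
force: [-2.8, -2.9, 1.0]
opening: 0.0005
```

```bash
cat > look.py <<'E'
import plant,sys
from h import *
s=plant.read_state();print(s['t'],'F',s['force'].round(1))
im,d=plant.read_camera('wrist');cv2.imwrite(f'pics/{sys.argv[1]}.png',im)
s=plant.read_state()
M=R.from_rotvec(s['orientation']).as_matrix();c,sn=np.cos(YAW),np.sin(YAW)
v=s['tool_pos'][:2]-C; print('tcp in marker mm',(c*v[0]+sn*v[1])*1e3,(-sn*v[0]+c*v[1])*1e3,s['tool_pos'][2]*1e3,inc(s,-.061,-.026,.046)[1], 'F',s['force'].round(1))
E
python3 look.py w3
```

```text
2.85 F [-2.8 -2.9  1. ]
tcp in marker mm -59.989913922753466 5.744141213377897 48.56255128725613 -0.002 F [-2.7 -0.6  1.3]
```

View pics/w3.png

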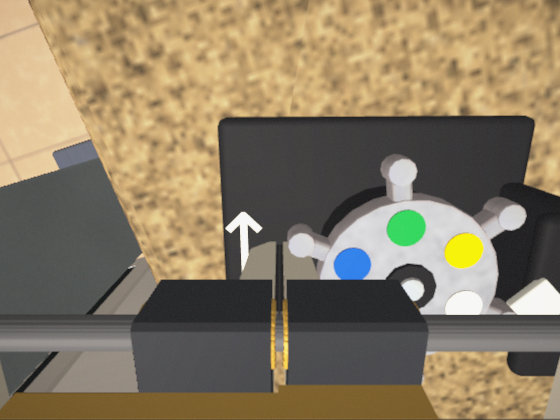

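Request:
{"name": "play_rows", "arguments": {"increments": [[[-0.1,-0.4,0.2,0],[-0.1,-0.7,0.2,0],[-0.1,-0.9,0.2,0],[-0.1,-0.9,0.2,0]]]}}

```text
t: 3.3
tool_pos: [0.5, 0.0477, 0.0466]
orientation: [3.105, -0.47, -0.009]
force: [0.1, 2.0, 0.7]
opening: 0.0007
```

```bash
python3 look.py w4
```

```text
3.3 F [0.1 2.  0.7]
tcp in marker mm -60.957671529715306 15.146511030829647 46.60220220037166 -0.002 F [ 1.   2.5 -0.1]
```

View pics/w4.png

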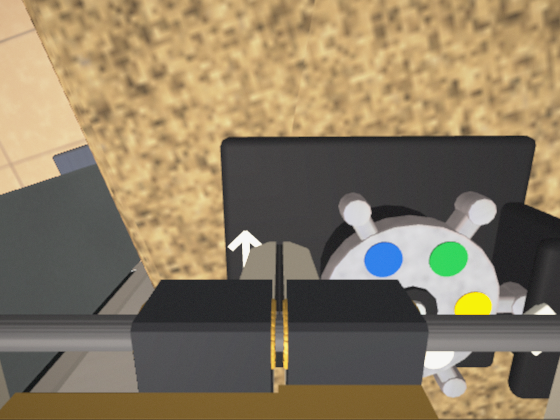

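Request:
{"name": "play_rows", "arguments": {"increments": [[[-1.2,0,0,0],[-2.5,0,0,0],[-2.6,0.4,0,0],[-2.6,2.3,0,0],[-2.6,4.2,0,0]]]}}

```text
t: 3.85
tool_pos: [0.4628, 0.0145, 0.047]
orientation: [3.105, -0.468, -0.008]
force: [0.0, 0.0, -0.0]
opening: 0.0003
```

```bash
python3 look.py w5
```

```text
3.85 F [ 0.  0. -0.]
tcp in marker mm -86.78431507788981 -29.703743477439033 46.77195720223359 -0.002 F [-0.2 -1.4 -0.4]
```

View pics/w5.png

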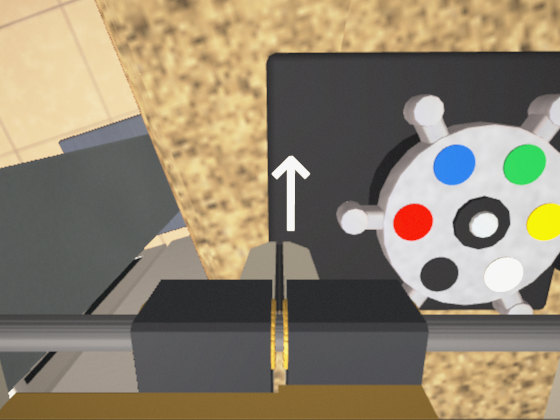

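Request:
{"name": "play_rows", "arguments": {"increments": [[[1.3,-0.2,0,0],[2.5,-0.3,0,0],[2.5,-0.9,0,0],[2.5,-1.5,0,0],[2.5,-2.1,0,0]]]}}

```text
t: 4.4
tool_pos: [0.4918, 0.0249, 0.0464]
orientation: [3.102, -0.469, -0.01]
force: [-1.2, -6.7, 0.8]
opening: 0.0003
```

```bash
python3 look.py w6
```

```text
4.4 F [-1.2 -6.7  0.8]
tcp in marker mm -62.046645260725455 -8.190194135430334 46.51570430336559 -0.001 F [-0.1 -4.3  1.1]
```

Request:
{"name": "play_rows", "arguments": {"increments": [[[0.1,-0.6,0,0],[0.1,-1.2,0,0],[0.1,-1.8,0,0],[0.1,-2.3,0,0],[0.1,-2.35,0,0]]]}}

```text
t: 4.95
tool_pos: [0.4999, 0.0489, 0.0463]
orientation: [3.103, -0.467, -0.01]
force: [-0.5, 0.4, -0.3]
opening: 0.0006
```

```bash
python3 look.py w7
```

```text
4.95 F [-0.5  0.4 -0.3]
tcp in marker mm -61.35822773323177 15.991706356950239 46.291093809270876 -0.0 F [0.  0.1 0.5]
```

View pics/w7.png

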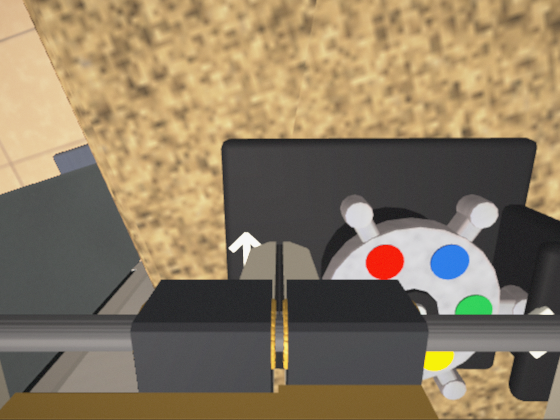

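Green is now at the pointer (red at front-left). Withdraw and repeat.

Request:
{"name": "play_rows", "arguments": {"increments": [[[-1.2,0,0,0],[-2.5,0,0,0],[-2.6,0.4,0,0],[-2.6,2.3,0,0],[-2.6,4.2,0,0]]]}}

```text
t: 5.5
tool_pos: [0.4628, 0.0155, 0.0468]
orientation: [3.103, -0.465, -0.009]
force: [0.2, -1.0, 0.1]
opening: 0.0006
```

```bash
python3 look.py w8
```

```text
5.5 F [ 0.2 -1.   0.1]
tcp in marker mm -87.09503167127716 -28.750121818294094 46.61851545563977 0.0 F [ 0.8 -1.5 -0.2]
```

View pics/w8.png

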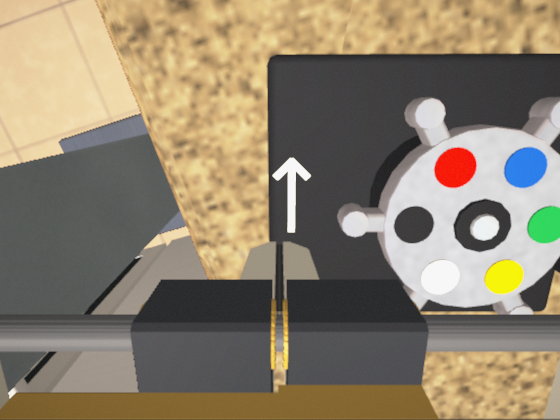

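Green at the pointer, settled. Third click.

Request:
{"name": "play_rows", "arguments": {"increments": [[[1.3,-0.2,0,0],[2.5,-0.3,0,0],[2.5,-0.9,0,0],[2.5,-1.5,0,0],[2.5,-2.1,0,0]]]}}

```text
t: 6.05
tool_pos: [0.4919, 0.0259, 0.0463]
orientation: [3.1, -0.465, -0.011]
force: [-0.4, -6.4, 1.3]
opening: 0.0005
```

```bash
python3 look.py w9
```

```text
6.05 F [-0.4 -6.4  1.3]
tcp in marker mm -62.220164330746215 -7.165500664927872 46.39314237979332 0.001 F [-0.1 -4.8 -0.7]
```

Request:
{"name": "play_rows", "arguments": {"increments": [[[0.1,-0.6,0,0],[0.1,-1.2,0,0],[0.1,-1.7,0,0],[0.1,-2.2,0,0],[0.1,-2.25,0,0]]]}}

```text
t: 6.6
tool_pos: [0.4996, 0.0489, 0.0461]
orientation: [3.102, -0.464, -0.011]
force: [0.2, 0.2, -0.6]
opening: 0.0006
```

```bash
python3 look.py w10
```

```text
6.6 F [ 0.2  0.2 -0.6]
tcp in marker mm -61.59420665895787 16.015074731659467 46.11099468342103 0.002 F [-0.7  0.3  1.2]
```

View pics/w10.png

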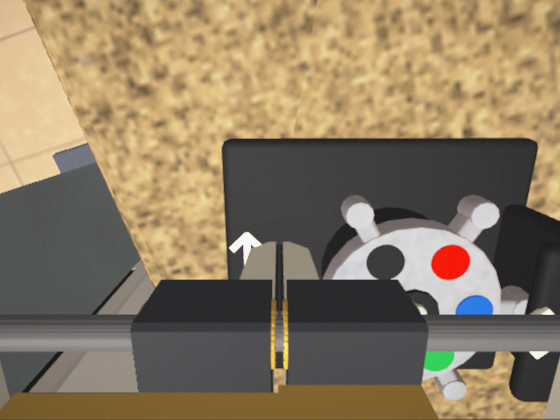

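Blue is at the pointer. One more click.

Request:
{"name": "play_rows", "arguments": {"increments": [[[-1.2,0,0,0],[-2.5,0,0,0],[-2.6,0.4,0,0],[-2.6,2.3,0,0],[-2.6,4.2,0,0]]]}}

```text
t: 7.15
tool_pos: [0.4626, 0.0155, 0.0467]
orientation: [3.102, -0.462, -0.01]
force: [0.6, -0.2, 0.8]
opening: 0.0005
```

```bash
python3 look.py w11
```

```text
7.15 F [ 0.6 -0.2  0.8]
tcp in marker mm -87.26695750213489 -28.817063009323455 46.50935364658117 0.002 F [ 0.4 -0.9 -0.3]
```

View pics/w11.png

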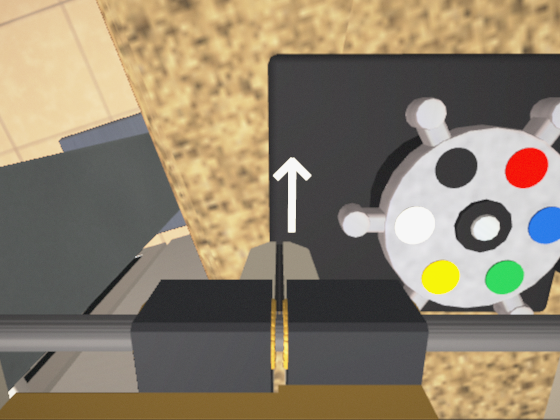

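Request:
{"name": "play_rows", "arguments": {"increments": [[[1.3,-0.2,0,0],[2.5,-0.3,0,0],[2.5,-0.9,0,0],[2.5,-1.5,0,0],[2.5,-2.1,0,0]]]}}

```text
t: 7.7
tool_pos: [0.4917, 0.0261, 0.0462]
orientation: [3.099, -0.462, -0.011]
force: [-0.3, -5.2, 1.1]
opening: 0.0006
```

Request:
{"name": "play_rows", "arguments": {"increments": [[[0.1,-0.6,0,0],[0.1,-1.2,0,0],[0.1,-1.7,0,0],[0.1,-2.2,0,0],[0.1,-2.25,0,0]]]}}

```text
t: 8.2
tool_pos: [0.4992, 0.0484, 0.0459]
orientation: [3.1, -0.461, -0.012]
force: [-0.2, 0.3, -0.3]
opening: 0.0007
```

```bash
python3 look.py w12
```

```text
8.2 F [-0.2  0.3 -0.3]
tcp in marker mm -61.868528498573795 15.398629223045319 45.84190246998229 0.003 F [0.6 0.7 0.5]
```

View pics/w12.png

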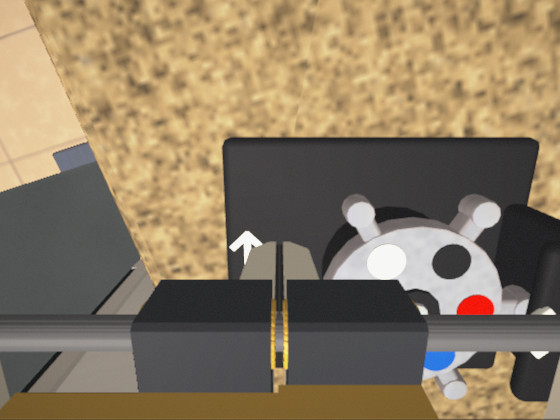

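Red is at the pointer. Withdraw outward, then up and clear.

Request:
{"name": "play_rows", "arguments": {"increments": [[[-1.2,0,0,0],[-2.5,0,0,0],[-3.2,0,-1,0],[-4,0,-5,0],[-5,0,-9,0]]]}}

```text
t: 8.75
tool_pos: [0.4504, 0.0633, 0.136]
orientation: [3.099, -0.461, -0.017]
force: [1.2, -1.0, 1.3]
opening: 0.0009
```

Request:
{"name": "play_rows", "arguments": {"increments": [[[-2,0,-3,0],[-4,0,-5,0],[-5,0,-6,0],[-5,0,-6,0],[-5,0,-6,0]]]}}

```text
t: 9.25
tool_pos: [0.4035, 0.0783, 0.1962]
orientation: [3.1, -0.461, -0.016]
force: [0.2, 1.0, -0.6]
opening: 0.0007
```

```bash
python3 look.py w13; python3 - <<'E'
import plant,cv2
from h import *
im,d=plant.read_camera('side');cv2.imwrite('pics/s13.png',cv2.resize(im[110:230,240:400],(800,600)))
im,d=plant.read_camera('top');cv2.imwrite('pics/t13.png',im)
E
```

```text
9.25 F [ 0.2  1.  -0.6]
tcp in marker mm -162.29307369113673 15.908183467325795 195.65659743749228 0.003 F [-0.2  0.2  0.8]
```

View pics/w13.png

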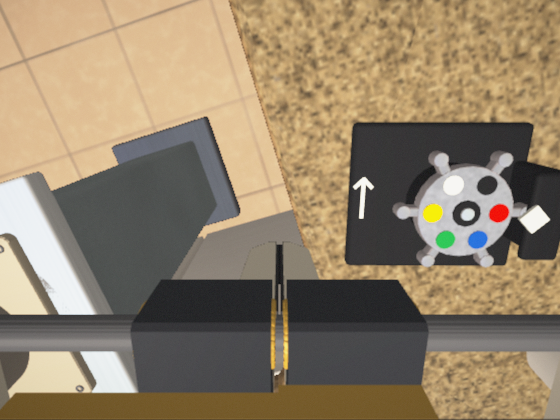

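View pics/s13.png

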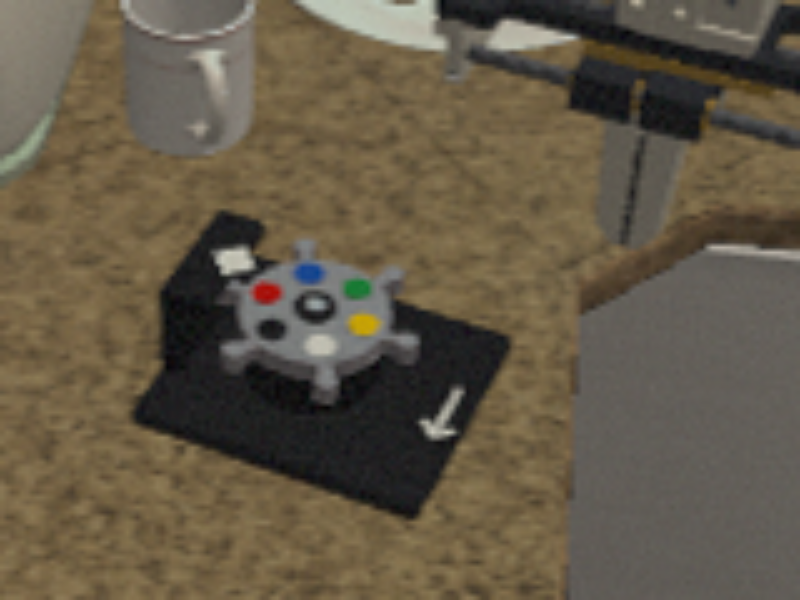

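View pics/t13.png

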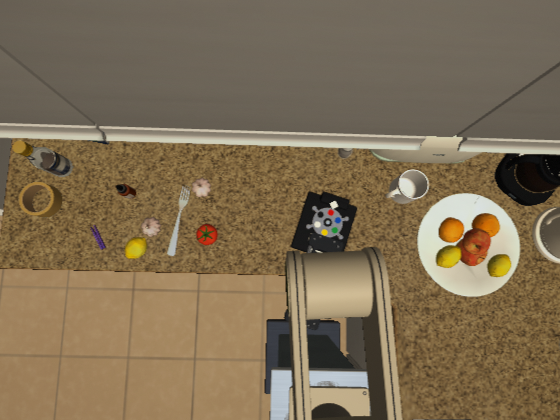

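Red (wrist picture 498,213) is in line with the pointer (537,219), the lobes are on their click positions, and the other items haven't moved.

```bash
python3 -c "
import plant;print(plant.close_job())"
```

```text
the job is handed in; nothing more can be done
None
```

The red dot is at the white pointer and the job is handed in, after about 9.4 s of the 54 s allowed. The wheel started at white. I flicked it four clicks clockwise with the closed fingertips (white, yellow, green, blue, red), then drew the hand straight out from the wheel and up.

- **Wheel:** the last wrist, side and top pictures show red at the pointer, with the lobes on their click positions.
- **Forces:** the highest reading was about 7 N while pushing, and close to zero once the hand was clear.
- **Other items:** the tomato, both garlic bulbs, the fork and the mug are at the same pixels in the top picture as at the start.
- **Hand:** it ended about 16 cm in front of the wheel's axis, with the tool centre 0.2 m above the worktop.

One check disagreed slightly. The wrist camera put the wheel about 3 mm from where the top and side cameras did. I started the push with that in mind and it did not affect the flicks.

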